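# Tip the face-down framed print up against the drawer box and set it on the easel

### The arm

A 7-joint arm with a two-finger parallel gripper is mounted at the origin on the work surface. World frame = base frame: x ahead of the robot, y to its left, z up, the work surface at z = 0. Lengths are in m, angles in rad, forces in N, time in s.
With the tool pointing down it reaches from about 0.425 to 0.95 m from the base axis. Payload 16.7 kg.
Tool frame: the origin (TCP) lies midway between the tips of the shut fingers; the grasp point (between the pads) lies 19 mm behind it; z points along the fingers, y is the line along which they close (so a half turn about z gives the same grasp; the last joint's range is limited). The gripper opens to 94 mm and grips with 3 to 60 N. Pads are 16 mm wide; open, the fingers measure 119 mm over their backs; the gripper's body (75 mm by 177 mm) begins 78 mm behind the grasp point.
Start: joints at [-1.488, 0.426, 0.074, 1.606, -0.034, 1.111, -0.067], TCP at [0.155, 0.657, 0.205] pointing down, gripper open.
Joint ranges: [-2.85, 2.85], [-0.5, 2.14], [-1.23, 1.37], [0.21, 2.46], [-1.02, 4.16], [0.16, 2.05], [-2.73, 2.73]. Speed limits (rad/s): [1.89, 1.89, 2.39, 2.39, 3.01, 3.01, 3.01].

### API

Orientations are given as a 3x3 rotation matrix whose columns are the frame's x, y, z axes.
In Python, from plant import * gives the robot as it stands.
- The arm moves only by the tool drive_tool, never from a script. Its argument "motion" is a list that holds one entry, the list of rows, each a list of 4 numbers: the shift along the tool's x, y, z in cm, then the turn about the tool's z in degrees. A call has 1 to 10 rows; each row shifts and turns the commanded pose from where the row before left it, along the tool's axes as they then stand; what a row does not reach is not made up. A row lasts 1/8 s, in which the tool goes at most 62.5 mm and 10.7 degrees, less where a joint would pass 70% of its speed; a pose out of reach is approached as far as the arm can. A call with a gripper value outside its range is refused whole. "jaw" is the gripper's target within -1 to 1 (shut at 1, half-way at 0, fully open at -1), set as the call begins (left out, the last holds). The fingers move at their own pace and stop on an object; "newtons" is the grip in N (left out, the last holds). Time passes only in rows, so rows that do not move let the fingers close. It gives the time, the measured TCP pose, the force, the opening and the grip force at its end, in the units of the state.
- read_state(): the state, without advancing time (a new reading comes with each control period).
- get_image(name): name is "scene" or "top" or "wrist"; returns a dict with "color" (384x512x3 uint8, red, green, blue), "fovy" (degrees; the focal length in pixels is half the picture's height over the tangent of half this angle, whatever the lens; pixels are square), "cx", "cy" (the principal point, pixels), "extrinsics" (4x4, takes a point from camera to world coordinates). Camera axes: x right, y up, looking along -z (the intrinsics and any distortion apply to the point x, -y, -z); pixel columns grow to the right and rows downward; lengths in m; the calibration is good to about 2 mm. A picture is of the moment at which its call begins. There is no depth.
- job_done(): hands the job in; it is judged then, once.
The state is a dict: "time_s": time; "q": joint angles; "qd": joint speeds; "joint_torque": joint torques, N m; "tool_pos": TCP position; "tcp_rot": TCP orientation; "force": force on the tool from outside, world axes, zero at the start; "wrist_torque": the same for the moment, N m; "gripper_width": opening from 0.0 (shut) to 1.0 (fully open); "gripper_force": force on a finger pad.
Only numpy, scipy, OpenCV 4.12 (cv2) and the standard library are available. Lean on these libraries where they do the work, as an engineer would, in place of code of your own. Each camera call takes 0.05 s, during which the arm holds its last target. There are 200 camera calls.

### The job

The framed print on the desk lies face down and is too wide to pick up. Push it up against a long side of the low drawer box until it tips up, and let go so that it stands there on its long edge against the box; then take it by its upper edge and set it on the ledge of the table easel, picture side to the front, centred and leaning back against the easel's rails. Leave the mug, the brush jar and the succulent where they are.

Things in the scene. Friction and masses are not known exactly. Their poses are not given: they have to be found in the camera images.
- frame_center (a point): Centre (also mid-thickness) of the framed print: slab 180 (local x) x 130 (y) x 16 mm (z), 0.2 to 0.4 kg, square-edged dark wood moulding. Local +z points out of its flat back, -z out of the picture side. Starts flat, back up, long edges within about 40 deg of parallel to the box's long sides. The print is a round wreath: either long edge may be the lower. Fingertip friction can lift its edge.
- drawer_box: Low plywood drawer box, 300 (local x) x 150 (y) x 70 mm high, heavy: it does not move. Origin: centre of its underside, on the desk. Its plain upright long sides lie at local y = +75 and -75 mm; the drawers at its +x end stay shut. It stands to the left or to the right of the framed print.
- easel: Wooden table easel, stands fast; front = local +x, width along y. Origin: on the desk under its middle. Two back rails (y = +-45 mm, 16 mm wide, reaching 90 mm up from the ledge) lean back 20 deg from upright, joined by a cross bar 57 to 71 mm up; a rear leg runs back to x = -98 mm. Ledge 150 mm wide, square to the rails (rises 20 deg to the front), 30 mm deep to a lip 12 mm high, 6 mm thick.
- easel_rest (a point): Point of the easel where the centre of the framed print lies when it stands centred on the ledge and flat against the rails (easel local x = -25, y = 0, z = 98 mm). Axes as the easel's.
- easel_corner (a point): Middle of the inner corner line where the plane of the rails' front faces meets the top of the ledge (easel local x = -10, y = 0, z = 34 mm). Axes as the easel's.
- mug: White mug, 80 mm across, 92 mm high, handle at its local +y. Origin: centre of its underside. Leave alone.
- brush_jar: White jar, 72 mm across and 100 mm high, with paint brushes standing in it up to about 220 mm. Origin: centre of its underside. Leave alone.
- succulent: Terracotta pot, 94 mm across and 85 mm high, leaves up to about 165 mm. Origin: centre of its underside. Leave alone.

How it is judged:
By the outcome, as a careful person would: the job done as asked, in the order asked, and still so for the second after the job is handed in, with the robot touching nothing.
It also fails if it takes over 72 s, if anything falls off the work surface, if the arm or the gripper's body presses on something with over 40 N, if the wrist force passes 120 N, or if a joint passes its speed limit or range.

## Working session

There is one attempt and no reset: what is moved stays moved. The work goes in short steps, Python scripts to look and compute and a tool call to move; the robot and the scene stay as the last step left them, time stands still between calls to the robot, and variables do not carry over. Pictures are saved under pics/ and viewed, at most 10 in all, crops included, and the job is handed in when it is done.

Besides the shell and the picture viewer there is one more tool, called after "Request:" as a command line: name --argument value ..., lists and objects as JSON in quotes. drive_tool: Moves the arm, as the interface text tells. Its arguments: {"type":"object","properties":{"motion":{"type":"array"},"jaw":{"type":"number"},"newtons":{"type":"number"}},"required":["motion"]}

```bash
mkdir -p pics; ls; python3 - <<'E'
from plant import *
import cv2,numpy as np
s=read_state();print(s['tool_pos'],np.round(s['tcp_rot'],3),s['time_s'])
for n in ['scene','top']:
    d=get_image(n);cv2.imwrite(f'pics/{n}0.png',d['color'][...,::-1])
    print(n,d['fovy'],d['cx'],d['cy'],np.round(d['extrinsics'],3).tolist(),[k for k in d])
E
```

```text
pics
[0.15502204 0.65651482 0.20477602] [[-0.973  0.23  -0.   ]
 [ 0.23   0.973 -0.001]
 [-0.    -0.001 -1.   ]] 0.0
scene 53.813095587840145 260.34582795066865 192.25151368493385 [[0.135, -0.742, 0.657, 1.212], [0.991, 0.094, -0.098, -0.091], [0.011, 0.664, 0.748, 0.73], [0.0, 0.0, 0.0, 1.0]] ['color', 'fovy', 'cx', 'cy', 'extrinsics']
top 55.55388268626365 251.1239127749749 191.59761699692834 [[0.015, 0.994, -0.107, 0.535], [-1.0, 0.015, 0.0, -0.017], [0.002, 0.107, 0.994, 0.896], [0.0, 0.0, 0.0, 1.0]] ['color', 'fovy', 'cx', 'cy', 'extrinsics']
```

View pics/scene0.png

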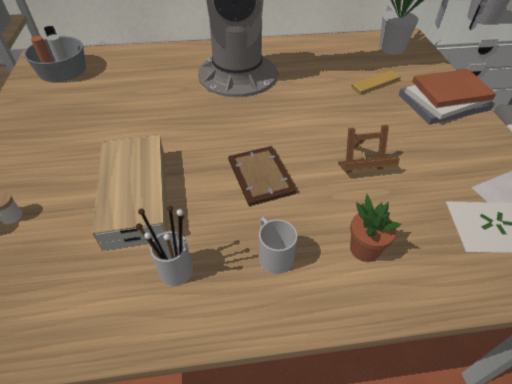

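View pics/top0.png

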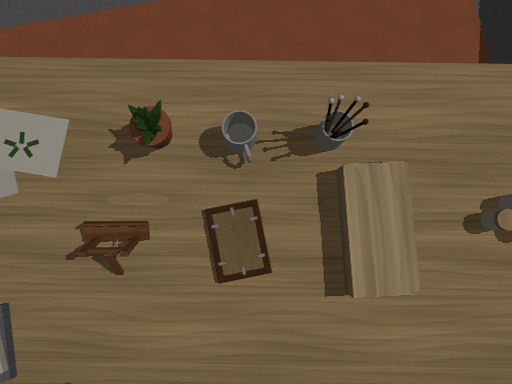

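The box is at the right of the top view (about 342–418 px across, 161–297 down), which is −y. The frame is at (237,240), the easel at (115,235) with its ledge toward +x, and the mug, jar and succulent stand in a row at greater x. Next I'll measure them with masks.

```bash
cat > h.py <<'E'
from plant import *
import cv2,numpy as np
def ray(d,uv):
    f=192/np.tan(np.radians(d['fovy']/2)); E=np.array(d['extrinsics'])
    uv=np.atleast_2d(np.array(uv,float))
    c=np.c_[(uv[:,0]-d['cx'])/f,-(uv[:,1]-d['cy'])/f,-np.ones(len(uv))]
    return E[:3,3],c@E[:3,:3].T
def onz(d,uv,z):
    o,r=ray(d,uv); z=np.broadcast_to(z,(len(r),)); return o+r*((z-o[2])/r[:,2])[:,None]
def proj(d,P):
    f=192/np.tan(np.radians(d['fovy']/2)); E=np.array(d['extrinsics'])
    c=(np.atleast_2d(P)-E[:3,3])@E[:3,:3]
    return np.c_[d['cx']-f*c[:,0]/c[:,2],d['cy']+f*c[:,1]/c[:,2]]
def two(d1,u1,d2,u2):
    o1,r1=ray(d1,u1);o2,r2=ray(d2,u2);r1=r1[0];r2=r2[0]
    A=np.c_[r1,-r2];t=np.linalg.lstsq(A,o2-o1,rcond=None)[0]
    p,q=o1+r1*t[0],o2+r2*t[1];return (p+q)/2,np.linalg.norm(p-q)
E
python3 - <<'E'
from h import *
d=get_image('top');im=d['color'];hsv=cv2.cvtColor(im,cv2.COLOR_RGB2HSV)
dark=((hsv[...,2]<85)).astype(np.uint8); dark[:60]=0
n,l,st,c=cv2.connectedComponentsWithStats(dark)
for i in range(1,n):
    if st[i,4]>150:
        m=(l==i).astype(np.uint8)
        cs=cv2.findContours(m,0,2)[0];r=cv2.minAreaRect(np.vstack(cs));b=cv2.boxPoints(r)
        print(st[i],c[i].round(1),b.round(1).tolist())
crop=im[150:310,70:430];
a=cv2.resize(im[150:310,320:430],None,fx=3.6,fy=3.6,interpolation=cv2.INTER_CUBIC)
b=cv2.resize(im[205:285,60:170],None,fx=3.6,fy=3.6,interpolation=cv2.INTER_CUBIC)
s=get_image('scene')['color'];e=cv2.resize(s[115:185,325:415],None,fx=4.4,fy=4.1,interpolation=cv2.INTER_CUBIC)
o=np.zeros((580,796,3),np.uint8);o[:576,:396]=a;o[:288,400:796]=b;o[290:577,400:796]=e
cv2.imwrite('pics/crop1.png',o[...,::-1])
E
```

```text
[ 199   97  170   72 3488] [287.5 137.4] [[195.89999389648438, 130.8000030517578], [365.0, 90.5999984741211], [376.6000061035156, 138.89999389648438], [207.39999389648438, 179.1999969482422]]
[ 108  100   64   64 1959] [139.8 133. ] [[96.5, 115.4000015258789], [157.5, 93.30000305175781], [176.10000610351562, 144.39999389648438], [115.0999984741211, 166.60000610351562]]
[225 112  30  31 704] [239.8 126.5] [[225.0, 112.0], [254.0, 112.0], [254.0, 142.0], [225.0, 142.0]]
[ 316  166   37  131 3394] [334.1 232.9] [[315.20001220703125, 168.0], [342.5, 165.89999389648438], [352.5, 296.0], [325.20001220703125, 298.1000061035156]]
[ 463  194   49   49 1289] [489.6 217.8] [[463.0, 194.0], [511.0, 194.0], [511.0, 242.0], [463.0, 242.0]]
[ 202  199   70   85 1844] [233.8 241.8] [[199.89999389648438, 209.60000610351562], [257.20001220703125, 198.1999969482422], [272.1000061035156, 272.6000061035156], [214.8000030517578, 284.0]]
[  66  221   84   54 2168] [109.7 242.4] [[66.0, 221.0], [149.0, 221.0], [149.0, 274.0], [66.0, 274.0]]
[  0 303  17  79 829] [  7.2 342.3] [[-0.0, 303.0], [16.0, 303.0], [16.0, 381.0], [0.0, 381.0]]
```

View pics/crop1.png

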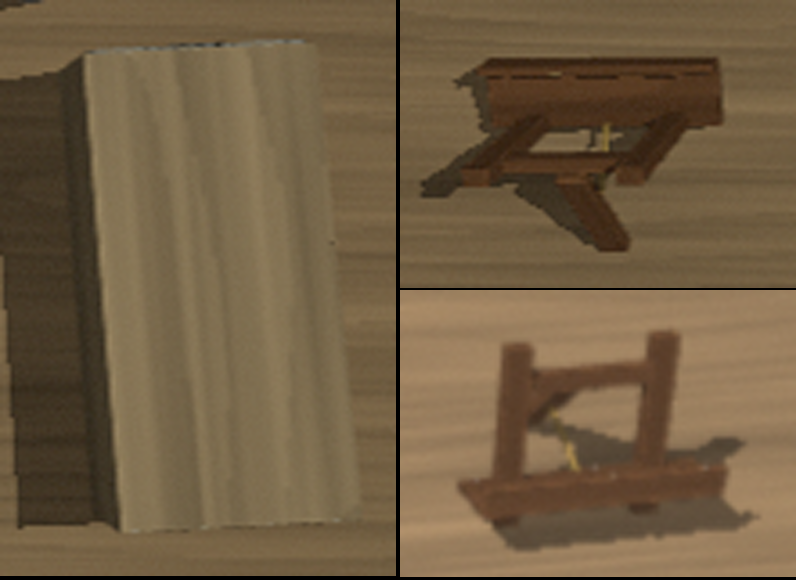

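The crops show the box top corners at about (344.4,164.7), (407.8,161.7), (353.3,297.2) and (419.2,293.9) in the top view. The easel's lip runs along v≈221–226 from u≈84 to 148, and its rail tops are near (82,253) and (124,254).

```bash
python3 - <<'E'
from h import *
d=get_image('top');s=get_image('scene');im=d['color']
np.set_printoptions(precision=4,suppress=True)
B=onz(d,[(344.4,164.7),(407.8,161.7),(419.2,293.9),(353.3,297.2)],.07);print('box',B[:,:2])
for i in range(4):print(np.linalg.norm(B[i]-B[i-1]))
bx=(B[0]+B[1]-B[2]-B[3]);print('box yaw',np.degrees(np.arctan2(bx[1],bx[0])), 'side yaw',np.degrees(np.arctan2(*(B[0]-B[3])[1::-1])),'cen',B.mean(0))
# frame: dark saturated moulding, exclude shadow
hsv=cv2.cvtColor(im,cv2.COLOR_RGB2HSV)
for vmax in (50,60,70):
    m=(hsv[...,2]<vmax).astype(np.uint8);k=np.zeros_like(m);k[192:292,195:282]=m[192:292,195:282]
    n,l,st,c=cv2.connectedComponentsWithStats(k);i=1+st[1:,4].argmax()
    cs=np.vstack(cv2.findContours((l==i).astype(np.uint8),0,2)[0]);h=cv2.convexHull(cs)
    q=cv2.approxPolyDP(h,8,True)[:,0];P=onz(d,q,.016)
    print(vmax,q.tolist(),P[:,:2].tolist(),[np.linalg.norm(P[j]-P[j-1]).round(4) for j in range(len(P))],P.mean(0))
# easel
L=onz(d,[(85,226),(148.2,226)],.0556);print('lip in',L,np.linalg.norm(L[0]-L[1]))
L=onz(d,[(83.6,221.1),(148.3,221.1)],.0576);print('lip out',L,np.linalg.norm(L[0]-L[1]))
R=onz(d,[(82.2,252.8),(123.9,253.6)],.1186);print('rails',R,np.linalg.norm(R[0]-R[1]))
# scene lip top ends
e=lambda u,v:((u-400)/4.4+325,(v-290)/4.1+115)
L=onz(s,[e(458,482),e(724,464)],.0576);print('scene lip',L,np.linalg.norm(L[0]-L[1]))
R=onz(s,[e(517,342),e(663,332)],.1186);print('scene rails',R,np.linalg.norm(R[0]-R[1]))
for n,P in (('jar',(337,130)),('mug',(240,126))):print(n,onz(d,P,.095))
E
```

```text
box [[ 0.6892 -0.2311]
 [ 0.6984 -0.3771]
 [ 0.4017 -0.3929]
 [ 0.3925 -0.2469]]
0.2971015879602137
0.14625925789032046
0.29707784883984356
0.14628886939584418
box yaw 3.060943004644339 side yaw 3.0581091363303154 cen [ 0.5455 -0.312   0.07  ]
50 [[257, 272], [232, 279]] [[0.43826264784476027, -0.034473661952499915], [0.42114923777858815, 0.024449217947287098]] [np.float64(0.0614), np.float64(0.0614)] [ 0.4297 -0.005   0.016 ]
60 [[256, 200], [271, 271], [217, 282], [204, 211]] [[0.6094535134489857, -0.02985790997534777], [0.4410680418884926, -0.0676406701050104], [0.4136927749724797, 0.059749861386249284], [0.5809870125042136, 0.09522532574607542]] [np.float64(0.1283), np.float64(0.1726), np.float64(0.1303), np.float64(0.171)] [0.5113 0.0144 0.016 ]
70 [[255, 199], [271, 272], [215, 282], [202, 210]] [[0.611847229410392, -0.027404694872649838], [0.4387383771112367, -0.06766094401742916], [0.413625284559472, 0.06447488940940965], [0.5833287480268283, 0.10011821238566809]] [np.float64(0.1307), np.float64(0.1777), np.float64(0.1345), np.float64(0.1734)] [0.5119 0.0174 0.016 ]
lip in [[0.5405 0.3618 0.0556]
 [0.5427 0.2171 0.0556]] 0.14478752060056183
lip out [[0.5516 0.3649 0.0576]
 [0.5538 0.2168 0.0576]] 0.14808208037299841
rails [[0.4839 0.3357 0.1186]
 [0.4835 0.248  0.1186]] 0.08774532164858162
scene lip [[0.5434 0.2094 0.0576]
 [0.5468 0.3705 0.0576]] 0.16112156252919482
scene rails [[0.4859 0.2503 0.1186]
 [0.4867 0.3385 0.1186]] 0.08818758081831862
jar [[ 0.7635 -0.209   0.095 ]]
mug [[0.7694 0.0095 0.095 ]]
```

Request:
drive_tool --motion '[[[0,0,0,10],[0,0,0,10.5],[0,0,0,10.5],[0,0,0,10.5],[0,0,0,10.5],[0,0,0,10.5],[0,0,0,1.2]]]' --jaw -1 --newtons 20

```text
time_s: 1.18
tool_pos: [0.1549, 0.6569, 0.2054]
tcp_rot: [[-0.225, 0.974, 0.0], [0.974, 0.225, -0.0], [-0.0, 0.0, -1.0]]
force: [0.3, 0.3, 0.0]
gripper_width: 1.0
gripper_force: 0.0
```

```bash
cat >> h.py <<'E'
def go(x,y,z,yaw_y=None):
    s=read_state();R=np.array(s['tcp_rot']);dp=R.T@(np.array([x,y,z])-s['tool_pos'])
    yw=np.degrees(np.arctan2(R[1,1],R[0,1]))
    print('t',round(s['time_s'],2),'tcp',np.round(s['tool_pos'],4),'yawY',round(yw,2),'shift cm',np.round(dp*100,2),'turn',None if yaw_y is None else round(yw-yaw_y,2),'F',np.round(s['force'],1),'gap',round(s['gripper_width'],3),'q7',round(s['q'][6],2))
E
python3 -c "
from h import *
go(.4895,.1135,.205,13)"
```

```text
t 1.18 tcp [0.1549 0.6569 0.2054] yawY 13.02 shift cm [-6.048e+01  2.035e+01  6.000e-02] turn 0.02 F [0.3 0.3 0. ] gap 1.0 q7 -1.09
```

Request:
drive_tool --motion '[[[-5,1.7,0,0],[-5,1.7,0,0],[-5,1.7,0,0],[-5,1.7,0,0],[-5,1.7,0,0],[-5,1.7,0,0],[-5,1.7,0,0],[-5,1.7,0,0],[-5,1.7,0,0],[-5,1.7,0,0]]]'

```text
time_s: 2.42
tool_pos: [0.4341, 0.2065, 0.2058]
tcp_rot: [[-0.23, 0.973, 0.001], [0.973, 0.23, 0.001], [0.0, 0.001, -1.0]]
force: [0.6, -0.0, 0.3]
gripper_width: 1.003
gripper_force: 0.0
```

```bash
python3 -c "
from h import *
go(.4895,.1135,.205,13)"
```

```text
t 2.42 tcp [0.4341 0.2065 0.2058] yawY 13.28 shift cm [-10.33   3.26   0.08] turn 0.28 F [ 0.6 -0.   0.3] gap 1.003 q7 -0.26
```

Request:
drive_tool --motion '[[[-5,1.6,0,0],[-5.3,1.6,0,0],[0,0,0,0],[0,0,5,0],[0,0,5,0],[0,0,4,0],[0,0,3,0],[0,0,2,0],[0,0,0.8,0],[0,0,0,0]]]'

```text
time_s: 3.68
tool_pos: [0.4875, 0.1151, 0.0075]
tcp_rot: [[-0.227, 0.974, -0.0], [0.974, 0.227, -0.0], [0.0, -0.0, -1.0]]
force: [-0.0, 0.2, 0.4]
gripper_width: 1.003
gripper_force: 0.0
```

```bash
python3 - <<'E'
from h import *
go(.4895,.1135,.007,13)
d=get_image('wrist');cv2.imwrite('pics/w1.png',d['color'][...,::-1]);print(np.round(d['extrinsics'],3).tolist())
E
```

```text
t 3.67 tcp [0.4875 0.1151 0.0075] yawY 13.11 shift cm [-0.2   0.15  0.05] turn 0.11 F [-0.   0.2  0.4] gap 1.003 q7 0.27
[[0.974, -0.218, -0.063, 0.469], [0.227, 0.934, 0.278, 0.195], [-0.001, -0.285, 0.959, 0.186], [0.0, 0.0, 0.0, 1.0]]
```

View pics/w1.png

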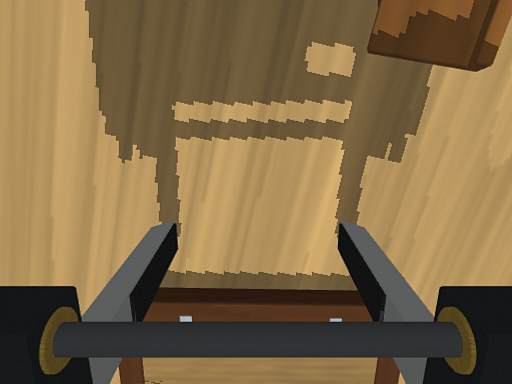

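The wrist view shows both fingers standing parallel to the frame's long edge at row ≈290. The gap to it is about 28 mm. Now I'll push it square to the box.

Request:
drive_tool --motion '[[[-2,0,0,0],[-1,0,0,0],[-1,0,0,0],[-1.5,0,0,1],[-1.5,0,0,2],[-1.5,0,0,2],[-1.5,0,0,2],[-1.5,0,0,2],[-1.5,0,0,1],[-1,0,0,0]]]'

```text
time_s: 4.97
tool_pos: [0.5108, -0.024, 0.0074]
tcp_rot: [[-0.051, 0.999, -0.001], [0.999, 0.051, -0.0], [-0.0, -0.001, -1.0]]
force: [-1.1, 4.9, 3.5]
gripper_width: 1.001
gripper_force: 2.5
```

```bash
cat > fr.py <<'E'
from h import *
def frame():
    d=get_image('top');hsv=cv2.cvtColor(d['color'],cv2.COLOR_RGB2HSV)
    return d,hsv
E
python3 - <<'E'
from h import *
go(.53,-.0995,.007,3.06)
d=get_image('top');cv2.imwrite('pics/t1.png',cv2.resize(d['color'][100:320,160:440],None,fx=2.5,fy=2.5)[...,::-1])
E
```

```text
t 4.97 tcp [ 0.5108 -0.024   0.0074] yawY 2.93 shift cm [-7.64  1.53  0.04] turn -0.13 F [-1.1  4.9  3.5] gap 1.001 q7 0.41
```

View pics/t1.png

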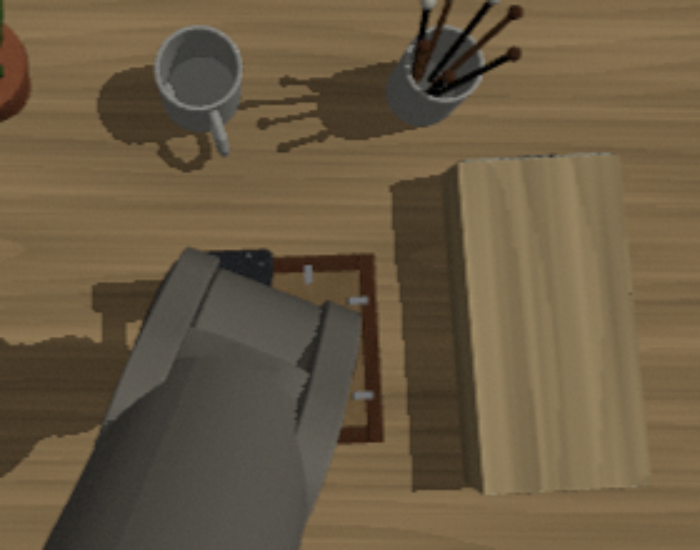

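The frame now lies square to the box, with its near edge from (310,202) to (313,276) in the full top view. The jar and mug are untouched. I'll continue pushing up to the box.

Request:
drive_tool --motion '[[[-1.2,0,0,0],[-1.2,0,0,0],[-1.2,0,0,0],[-1.2,0,0,0],[-1,0,0,0],[-0.8,0,0,0],[-0.5,0,0,0],[-0.3,0,0,0],[0,0,0,0]]]'

```text
time_s: 6.15
tool_pos: [0.515, -0.0968, 0.0075]
tcp_rot: [[-0.053, 0.999, 0.0], [0.999, 0.053, -0.0], [-0.0, 0.0, -1.0]]
force: [-0.2, 0.7, -0.7]
gripper_width: 1.001
gripper_force: 0.1
```

```bash
python3 - <<'E'
from h import *
go(.52,-.0995,.007,3.06)
d=get_image('top')
E=onz(d,[(310,202),(312.8,276)],.016);print(E)
E
```

```text
t 6.15 tcp [ 0.515  -0.0968  0.0075] yawY 3.02 shift cm [-0.29  0.49  0.05] turn -0.04 F [-0.2  0.7 -0.7] gap 1.001 q7 0.54
[[ 0.60652014 -0.16059747  0.016     ]
 [ 0.4308503  -0.16674409  0.016     ]]
```

Request:
drive_tool --motion '[[[-0.1,0,0,0],[-0.1,0,0,0],[-0.1,0,0,0],[-0.1,0,0,0],[0,0,0,0]]]'

```text
time_s: 6.82
tool_pos: [0.5147, -0.0975, 0.0075]
tcp_rot: [[-0.055, 0.998, -0.002], [0.998, 0.055, 0.004], [0.004, -0.002, -1.0]]
force: [-4.4, 18.5, 9.1]
gripper_width: 0.999
gripper_force: 9.4
```

Request:
drive_tool --motion '[[[0.6,0,0,0],[0,0,0.65,0],[0,0,0,0],[-0.3,0,0,0],[-0.15,0,0,0],[-0.1,0,0,0],[0,0,0,0]]]'

```text
time_s: 7.7
tool_pos: [0.5146, -0.0975, 0.0008]
tcp_rot: [[-0.056, 0.998, -0.002], [0.998, 0.056, 0.003], [0.003, -0.002, -1.0]]
force: [-2.6, 17.8, 5.9]
gripper_width: 1.0
gripper_force: 8.9
```

Request:
drive_tool --motion '[[[0.03,0,-0.6,0],[0.03,0,-0.6,0],[0,0,-0.6,0],[0,0,-0.6,0],[0,0,0,0]]]'

```text
time_s: 8.32
tool_pos: [0.5142, -0.098, 0.0249]
tcp_rot: [[-0.054, 0.999, -0.002], [0.999, 0.054, 0.002], [0.002, -0.002, -1.0]]
force: [-2.3, 10.9, -0.9]
gripper_width: 1.004
gripper_force: 5.4
```

```bash
python3 - <<'E'
from h import *
go(.52,-.0995,.007,3.06)
s=get_image('scene')['color'];t=get_image('top')['color'];w=get_image('wrist')['color']
o=np.zeros((600,800,3),np.uint8)
o[:300,:400]=cv2.resize(s[120:270,90:290],None,fx=2,fy=2);o[:300,400:]=cv2.resize(t[150:300,230:430],None,fx=2,fy=2);o[300:,:400]=cv2.resize(w,(400,300))
cv2.imwrite('pics/m1.png',o[...,::-1])
E
```

```text
t 8.32 tcp [ 0.5142 -0.098   0.0249] yawY 3.11 shift cm [-0.18  0.58  1.78] turn 0.05 F [-2.3 10.9 -0.9] gap 1.004 q7 0.53
```

View pics/m1.png

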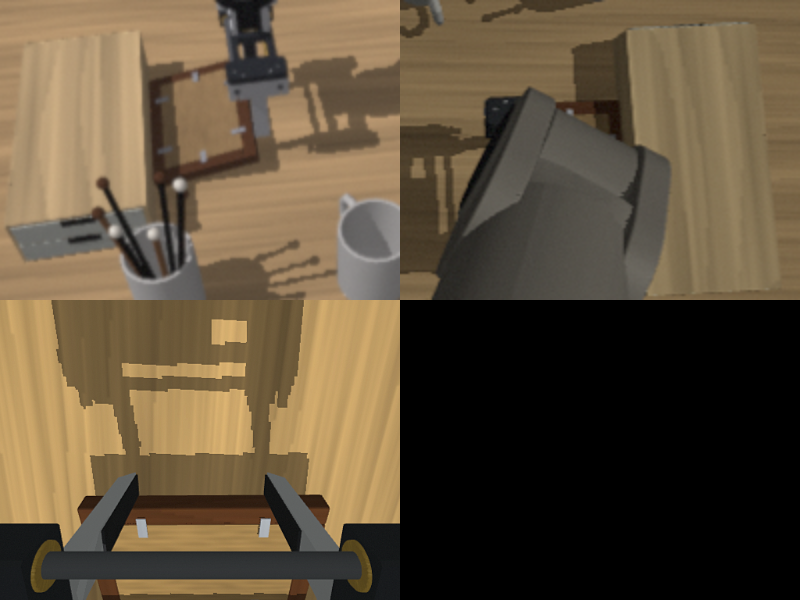

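In the pictures the frame's edge has lifted with the fingertips: there is a wider shadow under it and force is still on the pads. I'll keep following the arc.

Request:
drive_tool --motion '[[[-0.06,0,-0.5,0],[-0.07,0,-0.48,0],[-0.13,0,-0.54,0],[-0.14,0,-0.52,0],[0,0,0,0]]]'

```text
time_s: 9.1
tool_pos: [0.5144, -0.1017, 0.0453]
tcp_rot: [[-0.054, 0.999, -0.002], [0.999, 0.054, 0.003], [0.003, -0.002, -1.0]]
force: [-3.1, 13.7, 1.5]
gripper_width: 1.001
gripper_force: 6.6
```

Request:
drive_tool --motion '[[[-0.16,0,-0.52,0],[-0.17,0,-0.5,0],[-0.21,0,-0.49,0],[-0.23,0,-0.48,0],[0,0,0,0]]]'

```text
time_s: 9.72
tool_pos: [0.5148, -0.1088, 0.0652]
tcp_rot: [[-0.055, 0.999, -0.002], [0.998, 0.055, 0.004], [0.004, -0.002, -1.0]]
force: [-4.1, 16.6, 5.0]
gripper_width: 0.999
gripper_force: 9.2
```

```bash
python3 - <<'E'
from h import *
go(.52,-.0995,.007,3.06)
s=get_image('scene')['color'];t=get_image('top')['color'];w=get_image('wrist')['color']
o=np.zeros((600,800,3),np.uint8)
o[:,:]=cv2.resize(s[130:205,150:250],None,fx=8,fy=8,interpolation=cv2.INTER_CUBIC)
cv2.imwrite('pics/m2.png',o[...,::-1])
E
```

```text
t 9.72 tcp [ 0.5148 -0.1088  0.0652] yawY 3.14 shift cm [0.87 0.58 5.83] turn 0.08 F [-4.1 16.6  5. ] gap 0.999 q7 0.5
```

View pics/m2.png

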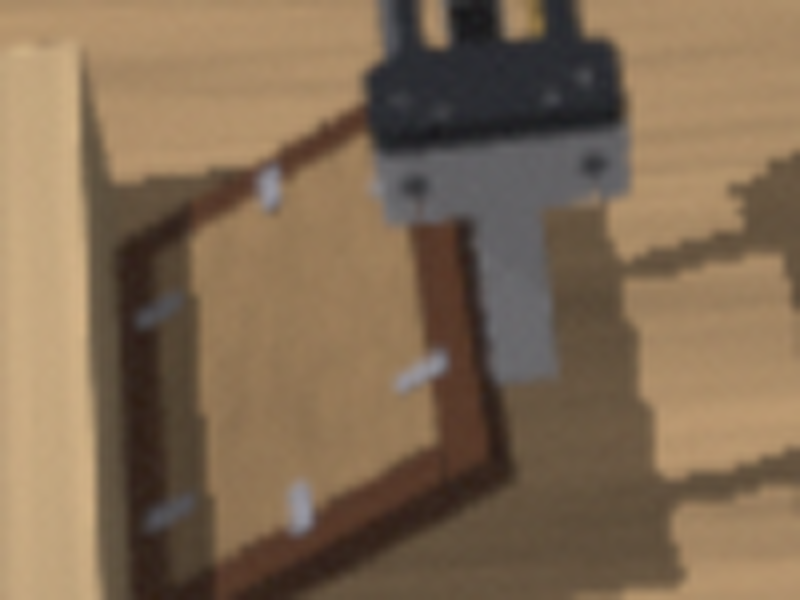

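The frame is up at about 30° with its near edge against the box, the finger at its outer edge around (530,300) in the crop. I'll continue along the arc.

Request:
drive_tool --motion '[[[-0.23,0,-0.47,0],[-0.25,0,-0.45,0],[-0.28,0,-0.44,0],[-0.29,0,-0.43,0],[-0.32,0,-0.41,0],[-0.33,0,-0.4,0],[0,0,0,0]]]'

```text
time_s: 10.75
tool_pos: [0.5163, -0.1267, 0.0916]
tcp_rot: [[-0.053, 0.999, -0.001], [0.999, 0.053, 0.003], [0.003, -0.001, -1.0]]
force: [-3.6, 14.2, 8.6]
gripper_width: 1.002
gripper_force: 8.2
```

Request:
drive_tool --motion '[[[-0.355,0,-0.375,0],[-0.37,0,-0.355,0],[-0.39,0,-0.34,0],[-0.41,0,-0.32,0],[0,0,0,0]]]'

```text
time_s: 11.38
tool_pos: [0.5177, -0.1421, 0.1058]
tcp_rot: [[-0.053, 0.999, 0.0], [0.999, 0.053, 0.003], [0.003, 0.0, -1.0]]
force: [-2.4, 15.0, 15.6]
gripper_width: 1.0
gripper_force: 10.3
```

Request:
drive_tool --motion '[[[-0.43,0,-0.31,0],[-0.44,0,-0.3,0],[-0.45,0,-0.27,0],[-0.47,0,-0.25,0],[0,0,0,0]]]'

```text
time_s: 12.0
tool_pos: [0.5188, -0.1609, 0.1174]
tcp_rot: [[-0.052, 0.999, 0.001], [0.999, 0.052, 0.002], [0.002, 0.001, -1.0]]
force: [-3.3, 10.4, 16.8]
gripper_width: 0.998
gripper_force: 10.2
```

Request:
drive_tool --motion '[[[-0.48,0,-0.22,0],[-0.49,0,-0.21,0],[-0.5,0,-0.18,0],[-0.52,0,-0.16,0],[0,0,0,0]]]'

```text
time_s: 12.62
tool_pos: [0.5201, -0.1817, 0.1253]
tcp_rot: [[-0.052, 0.999, 0.002], [0.999, 0.052, 0.001], [0.001, 0.002, -1.0]]
force: [-3.0, 6.7, 18.2]
gripper_width: 0.998
gripper_force: 9.8
```

Request:
drive_tool --motion '[[[-0.53,0,-0.14,0],[-0.54,0,-0.13,0],[-0.55,0,-0.1,0],[-0.56,0,-0.08,0],[-0.4,0,-0.05,0],[0,0,0,0]]]'

```text
time_s: 13.38
tool_pos: [0.5215, -0.2082, 0.1299]
tcp_rot: [[-0.052, 0.999, 0.002], [0.999, 0.052, -0.001], [-0.001, 0.002, -1.0]]
force: [1.4, 0.2, 8.6]
gripper_width: 1.001
gripper_force: 4.3
```

Request:
drive_tool --motion '[[[-0.2,0,-0.3,0],[0,0,-3,0],[0,0,-4,0],[0,0,-1,0],[0,0,0,0]]]'

```text
time_s: 14.0
tool_pos: [0.5209, -0.2092, 0.2124]
tcp_rot: [[-0.053, 0.999, 0.001], [0.999, 0.053, 0.0], [0.0, 0.001, -1.0]]
force: [0.5, 1.4, 0.4]
gripper_width: 1.002
gripper_force: 0.0
```

```bash
python3 - <<'E'
from h import *
go(.523,-.2275,.19,93)
s=get_image('scene')['color'];t=get_image('top')['color'];w=get_image('wrist')['color']
o=np.zeros((600,800,3),np.uint8)
o[:300,:400]=cv2.resize(s[120:270,90:290],None,fx=2,fy=2);o[:300,400:]=cv2.resize(t[150:300,230:430],None,fx=2,fy=2);o[300:,:400]=cv2.resize(w,(400,300))
cv2.imwrite('pics/m3.png',o[...,::-1])
E
```

```text
t 14.0 tcp [ 0.5209 -0.2092  0.2124] yawY 3.01 shift cm [-1.84  0.11  2.23] turn -89.99 F [0.5 1.4 0.4] gap 1.002 q7 0.54
```

View pics/m3.png

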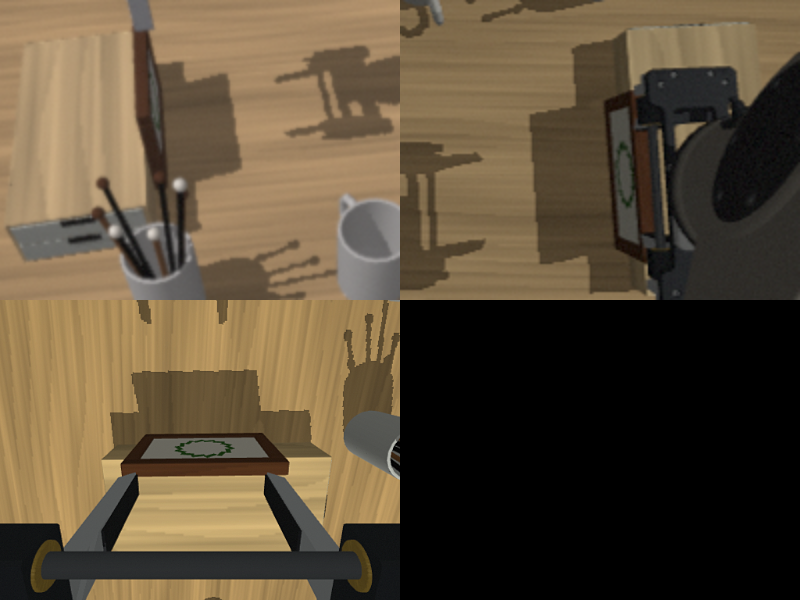

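The frame stands on its long edge against the box, picture outward. In the wrist view its upper edge is at rows ≈207–223, columns 156–369. I'll locate it.

```bash
python3 - <<'E'
from h import *
np.set_printoptions(precision=4,suppress=True)
d=get_image('wrist');im=d['color'];hsv=cv2.cvtColor(im,cv2.COLOR_RGB2HSV)
print(im[214,260],im[202,260],im[180,260],im[240,260])
m=((hsv[...,0]<12)&(hsv[...,1]>120)&(hsv[...,2]<150)).astype(np.uint8);m[250:]=0;m[:150]=0
n,l,st,c=cv2.connectedComponentsWithStats(m);i=1+st[1:,4].argmax()
h=cv2.convexHull(np.vstack(cv2.findContours((l==i).astype(np.uint8),0,2)[0]))
q=cv2.approxPolyDP(h,5,True)[:,0];print(st[i],q.tolist())
for z in (.13,.128):print(onz(d,q,z))
# brightness profile down mid column
for u in (220,260,300):print([int(x) for x in im[165:235:2,u,0]])
E
```

```text
[73 44 23] [82 78 69] [50 65 42] [176 149  98]
[333 178  19  29 105] [[335, 178], [350, 190], [344, 205], [338, 206]]
[[ 0.582  -0.1935  0.13  ]
 [ 0.5953 -0.2028  0.13  ]
 [ 0.5921 -0.2159  0.13  ]
 [ 0.5873 -0.2171  0.13  ]]
[[ 0.5825 -0.194   0.128 ]
 [ 0.5959 -0.2034  0.128 ]
 [ 0.5927 -0.2166  0.128 ]
 [ 0.5878 -0.2177  0.128 ]]
[88, 86, 89, 58, 36, 47, 82, 105, 104, 104, 104, 105, 104, 104, 104, 104, 104, 104, 107, 23, 37, 37, 61, 80, 77, 75, 78, 77, 76, 75, 95, 200, 186, 181, 184]
[109, 109, 113, 30, 38, 42, 117, 42, 107, 105, 104, 105, 104, 104, 105, 106, 81, 34, 112, 32, 41, 36, 72, 80, 75, 76, 77, 81, 82, 78, 131, 194, 185, 184, 187]
[98, 100, 100, 33, 39, 49, 109, 105, 105, 105, 104, 107, 82, 109, 105, 103, 104, 105, 105, 39, 36, 41, 78, 76, 74, 83, 83, 79, 81, 75, 186, 191, 186, 186, 186]
```

```bash
python3 - <<'E'
from h import *
np.set_printoptions(precision=4,suppress=True)
d=get_image('wrist');im=d['color'].astype(int)
for v in (212,216,220):
    r=im[v,:,0]; ok=np.where((r<100)&(r-im[v,:,2]>25))[0];ok=ok[(ok>120)&(ok<400)];print(v,ok.min(),ok.max(),[int(x) for x in r[150:168]],[int(x) for x in r[360:376]])
P=onz(d,[(160,208.5),(260,208.5),(360,208.5)],.130);print('front',P)
P=onz(d,[(160,225),(260,225.5),(360,225)],.130);print('back',P)
P=onz(d,[(157,216),(368,216)],.13);print('ends',P)
E
```

```text
212 155 369 [203, 204, 208, 208, 162, 57, 76, 77, 78, 79, 77, 80, 78, 77, 79, 79, 80, 81] [80, 79, 79, 80, 79, 80, 79, 77, 71, 95, 184, 207, 200, 199, 199, 198]
216 156 368 [204, 204, 205, 210, 205, 102, 72, 77, 79, 79, 79, 79, 79, 80, 81, 79, 78, 79] [83, 81, 82, 83, 83, 81, 83, 80, 71, 106, 217, 203, 198, 198, 199, 197]
220 156 368 [203, 204, 204, 207, 203, 118, 68, 78, 80, 81, 81, 79, 81, 80, 81, 80, 82, 80] [81, 81, 82, 80, 82, 80, 81, 77, 79, 134, 219, 208, 207, 206, 207, 207]
front [[ 0.441  -0.2272  0.13  ]
 [ 0.5234 -0.2227  0.13  ]
 [ 0.6056 -0.2183  0.13  ]]
back [[ 0.4405 -0.2419  0.13  ]
 [ 0.5242 -0.2379  0.13  ]
 [ 0.6077 -0.2329  0.13  ]]
ends [[ 0.4383 -0.2339  0.13  ]
 [ 0.6132 -0.2246  0.13  ]]
```

Request:
drive_tool --motion '[[[0,0,0,-10],[0,0,0,-10],[0,0,0,-10],[0,0,0,-10],[0,0,0,-10],[0,0,0,-10],[0,0,0,-10],[0,0,0,-10],[0,0,0,-10],[0,0,0,0]]]'

```text
time_s: 15.5
tool_pos: [0.5206, -0.2092, 0.2117]
tcp_rot: [[-0.999, -0.051, -0.001], [-0.051, 0.999, 0.0], [0.001, 0.0, -1.0]]
force: [0.2, 0.4, 0.1]
gripper_width: 0.997
gripper_force: 0.0
```

```bash
python3 - <<'E'
from h import *
go(.5258,-.230,.095,93.06)
E
```

```text
t 15.5 tcp [ 0.5206 -0.2092  0.2117] yawY 92.95 shift cm [-0.42 -2.11 11.66] turn -0.11 F [0.2 0.4 0.1] gap 0.997 q7 2.01
```

Request:
drive_tool --motion '[[[-0.4,-2.1,0,0],[0,0,0,0],[0,0,4,0],[0,0,4,0],[0,0,2.5,0],[0,0,1.1,0],[0,0,0,0]]]'

```text
time_s: 16.38
tool_pos: [0.5258, -0.2295, 0.096]
tcp_rot: [[-0.999, -0.052, -0.001], [-0.052, 0.999, 0.0], [0.001, 0.0, -1.0]]
force: [-0.3, -0.4, -0.7]
gripper_width: 0.996
gripper_force: 0.0
```

Request:
drive_tool --motion '[[[0,0,0,0],[0,0,0,0],[0,0,0,0],[0,0,0,0],[0,0,0,0]]]' --jaw 0.3 --newtons 15

```text
time_s: 17.0
tool_pos: [0.526, -0.2298, 0.0963]
tcp_rot: [[-0.999, -0.053, 0.0], [-0.053, 0.999, -0.0], [-0.0, -0.0, -1.0]]
force: [0.0, 0.2, -1.1]
gripper_width: 0.506
gripper_force: 0.0
```

Request:
drive_tool --motion '[[[0,0,0,0],[0,0,0,0],[0,0,0,0],[0,0,0,0],[0,0,0,0],[0,0,0,0]]]' --jaw 1 --newtons 25

```text
time_s: 17.75
tool_pos: [0.5259, -0.2296, 0.0962]
tcp_rot: [[-0.999, -0.053, -0.0], [-0.053, 0.999, 0.0], [0.0, 0.0, -1.0]]
force: [-0.8, 2.2, 1.6]
gripper_width: 0.167
gripper_force: 25.0
```

Request:
drive_tool --motion '[[[0,0.2,-0.5,0],[0,0.3,-2,0],[0,1,-4,0],[0,2,-5,0],[0,4,-3.5,0],[0,5,0,0],[0,5,0,0],[0,5,0,5],[0,5,0,10],[0,0,0,10]]]'

```text
time_s: 19.0
tool_pos: [0.5156, 0.047, 0.2462]
tcp_rot: [[-0.929, 0.37, -0.0], [0.37, 0.929, 0.0], [0.0, 0.0, -1.0]]
force: [0.6, -1.5, -4.3]
gripper_width: 0.169
gripper_force: 25.0
```

Request:
drive_tool --motion '[[[0,0,0,10],[0,0,0,10],[0,0,0,10],[0,0,0,10],[0,0,0,10],[0,0,0,10],[0,0,0,7],[0,0,0,0]]]'

```text
time_s: 20.0
tool_pos: [0.5157, 0.0431, 0.2462]
tcp_rot: [[-0.023, 1.0, -0.0], [1.0, 0.023, -0.0], [-0.0, -0.0, -1.0]]
force: [0.1, 1.2, -2.9]
gripper_width: 0.171
gripper_force: 25.0
```

```bash
python3 - <<'E'
from h import *
go(.60,.291,.25,0.5)
d=get_image('wrist');t=get_image('top')
import pickle;pickle.dump((d,t),open('img.pkl','wb'))
E
```

```text
t 20.0 tcp [0.5157 0.0431 0.2462] yawY 1.34 shift cm [24.59  9.01 -0.38] turn 0.84 F [ 0.1  1.2 -2.9] gap 0.171 q7 -0.12
```

Request:
drive_tool --motion '[[[4,2,0,0],[4,2,0,0],[4,2,0,0],[0,1,0,0],[0,0,0,0]]]'

```text
time_s: 20.72
tool_pos: [0.5833, 0.1641, 0.2458]
tcp_rot: [[-0.024, 1.0, -0.0], [1.0, 0.024, -0.001], [-0.001, -0.0, -1.0]]
force: [0.9, -0.9, -3.8]
gripper_width: 0.166
gripper_force: 25.0
```

```bash
python3 - <<'E'
from h import *
go(.60,.291,.25,0.5)
d=get_image('wrist');t=get_image('top')
import pickle;pickle.dump((d,t),open('img.pkl','wb'))
o=np.zeros((600,800,3),np.uint8)
o[:384,:512]=d['color'];o[384:,:400]=cv2.resize(t['color'][170:278,40:240],(400,216))
cv2.imwrite('pics/m4.png',o[...,::-1]);print(np.round(d['extrinsics'],3).tolist())
E
```

```text
t 20.73 tcp [0.5833 0.1641 0.2458] yawY 1.38 shift cm [12.64  1.97 -0.44] turn 0.88 F [ 0.9 -0.9 -3.8] gap 0.166 q7 -0.25
[[1.0, -0.023, -0.006, 0.582], [0.024, 0.958, 0.286, 0.247], [-0.001, -0.286, 0.958, 0.424], [0.0, 0.0, 0.0, 1.0]]
```

View pics/m4.png

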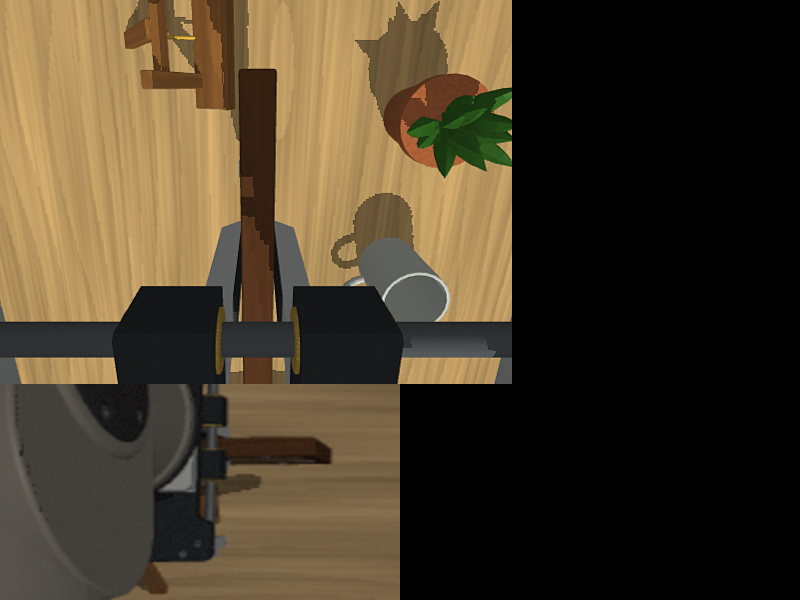

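The wrist view shows the frame's far end at (239–277, 69), the easel's ledge and lip at columns 196–236 with their end at row ≈108, and the rails at the left. I'll refine the easel position from the pixel edges.

```bash
python3 - <<'E'
from h import *
import pickle
np.set_printoptions(precision=4,suppress=True)
d,t=pickle.load(open('img.pkl','rb'));im=d['color'].astype(int)
for v in (15,40,60,95):
    print(v,'u190+',[int(x) for x in im[v,186:244,0]])
for u in (205,215,222,226,230,233):
    print(u,'v90+',[int(x) for x in im[90:118,u,0]])
print('rail end v60+ u160',[int(x) for x in im[60:100,160,0]])
print('frame end col255',[int(x) for x in im[60:80,258,0]],'row90',[int(x) for x in im[90,234:284,0]])
print('frame +y end top',onz(d,[(239,69),(277,69)],.2796))
E
```

```text
15 u190+ [191, 186, 187, 190, 198, 192, 107, 117, 121, 121, 122, 120, 120, 117, 115, 115, 114, 115, 117, 118, 123, 132, 138, 132, 76, 84, 88, 87, 87, 86, 86, 87, 88, 89, 87, 78, 80, 83, 82, 82, 77, 71, 69, 69, 69, 71, 73, 83, 119, 112, 110, 109, 110, 108, 108, 106, 102, 100]
40 u190+ [101, 97, 94, 93, 94, 97, 106, 122, 110, 114, 118, 121, 122, 119, 118, 116, 115, 115, 115, 117, 118, 118, 119, 127, 137, 140, 144, 146, 145, 143, 143, 143, 143, 149, 144, 71, 77, 83, 83, 86, 82, 69, 71, 69, 72, 68, 74, 79, 100, 115, 110, 110, 110, 106, 105, 102, 100, 100]
60 u190+ [201, 190, 95, 104, 107, 110, 113, 111, 106, 119, 118, 118, 118, 121, 121, 118, 116, 112, 113, 115, 117, 120, 120, 122, 122, 127, 140, 148, 147, 146, 146, 144, 144, 144, 148, 145, 113, 73, 81, 84, 82, 75, 70, 69, 72, 69, 73, 78, 91, 115, 109, 110, 109, 105, 102, 100, 100, 103]
95 u190+ [191, 189, 190, 188, 185, 183, 186, 187, 195, 192, 105, 113, 119, 119, 122, 123, 120, 117, 113, 111, 114, 117, 121, 121, 122, 125, 129, 130, 135, 135, 136, 134, 133, 132, 132, 135, 130, 68, 78, 81, 83, 83, 70, 68, 70, 73, 72, 73, 79, 106, 110, 11
[... 756 characters left out ...]
72, 73, 72, 73, 73, 72, 72, 72, 72, 73, 71, 72, 71, 73, 72, 71, 74, 91, 114, 111, 112, 112, 111, 111, 108, 106]
rail end v60+ u160 [139, 136, 132, 135, 128, 80, 89, 90, 92, 92, 91, 85, 102, 99, 100, 98, 95, 97, 94, 94, 93, 95, 94, 93, 92, 92, 91, 90, 109, 176, 188, 185, 185, 184, 186, 185, 185, 186, 185, 186]
frame end col255 [191, 193, 194, 193, 192, 193, 195, 197, 150, 32, 47, 53, 53, 53, 52, 52, 55, 54, 54, 54] row90 [79, 107, 113, 112, 86, 38, 47, 50, 51, 52, 53, 49, 51, 49, 51, 52, 52, 49, 52, 53, 55, 56, 56, 56, 53, 51, 51, 49, 50, 51, 50, 50, 52, 53, 50, 53, 52, 52, 52, 49, 49, 34, 95, 213, 195, 188, 189, 192, 191, 196]
frame +y end top [[0.5741 0.2532 0.2796]
 [0.5896 0.2535 0.2796]]
```

```bash
python3 - <<'E'
from h import *
import pickle
np.set_printoptions(precision=4,suppress=True)
d,t=pickle.load(open('img.pkl','rb'))
print(onz(d,[(221.2,28),(223,95)],.0556));print(onz(d,[(226.6,28),(228,95)],.0576));print('end',onz(d,[(226,109.8),(205,108.6)],[.0566,.045]))
print('railtop corner rows', onz(d,[(160,65),(160,88.5)],.1186))
E
```

```text
[[0.5438 0.3019 0.0556]
 [0.5453 0.2369 0.0556]]
[[0.5494 0.3018 0.0576]
 [0.5507 0.2371 0.0576]]
end [[0.5485 0.2217 0.0566]
 [0.5242 0.2216 0.045 ]]
railtop corner rows [[0.4975 0.2621 0.1186]
 [0.4964 0.2427 0.1186]]
```

```bash
python3 - <<'E'
from h import *
go(.529,.2937,.16,1.2)
E
```

```text
t 20.82 tcp [0.5828 0.1636 0.2461] yawY 1.29 shift cm [13.13 -5.08  8.61] turn 0.09 F [-0.1 -0.9 -4.1] gap 0.169 q7 -0.25
```

Request:
drive_tool --motion '[[[4,-1.5,0,0],[4,-1.5,0,0],[3.5,-1.5,0,0],[1.6,-0.6,0,0],[0,0,0,0],[0,0,3,0],[0,0,3,0],[0,0,2.5,0],[0,0,0,0]]]'

```text
time_s: 21.95
tool_pos: [0.5289, 0.2923, 0.1599]
tcp_rot: [[-0.021, 1.0, -0.002], [1.0, 0.021, -0.002], [-0.002, -0.002, -1.0]]
force: [0.8, -0.5, -3.4]
gripper_width: 0.169
gripper_force: 25.0
```

```bash
python3 - <<'E'
from h import *
np.set_printoptions(precision=4,suppress=True)
go(.529,.2937,.1366,1.2)
E
```

```text
t 21.95 tcp [0.5289 0.2923 0.1599] yawY 1.21 shift cm [0.15 0.02 2.33] turn 0.01 F [ 0.8 -0.5 -3.4] gap 0.169 q7 -0.47
```

Request:
drive_tool --motion '[[[0.1,0,0.5,0],[0,0,0.5,0],[0,0,0.5,0],[0,0,0.4,0],[0,0,0,0]]]'

```text
time_s: 22.58
tool_pos: [0.5289, 0.2956, 0.1419]
tcp_rot: [[-0.023, 1.0, -0.0], [1.0, 0.023, -0.0], [-0.0, -0.0, -1.0]]
force: [0.1, 0.3, -4.2]
gripper_width: 0.169
gripper_force: 25.0
```

Request:
drive_tool --motion '[[[-0.1,0,0.2,0],[0,0,0.2,0],[0,0,0.1,0],[0,0,0.1,0],[0,0,0,0]]]'

```text
time_s: 23.2
tool_pos: [0.5294, 0.2945, 0.1369]
tcp_rot: [[-0.023, 1.0, 0.0], [1.0, 0.023, 0.0], [0.0, 0.0, -1.0]]
force: [-1.7, -2.5, 7.2]
gripper_width: 0.171
gripper_force: 25.0
```

```bash
python3 - <<'E'
from h import *
s=get_image('scene');im=s['color'].astype(int)
P=np.array([[.55,.293-.075,.05],[.55,.293+.075,.05],[.537,.293-.09,.1],[.537,.293+.09,.1]])
p=proj(s,P);print(p.round(1))
for k,(u,v) in enumerate(p):
    u=int(u);v=int(v)
    for dv in ((-2,0,2) if k<2 else (-4,0,4)):print(k,v+dv,u-9,[tuple(int(y) for y in x) for x in im[v+dv,u-9:u+10,::2]])
E
```

```text
[[341.6 165.5]
 [397.3 160.5]
 [337.8 148. ]
 [406.6 142.1]]
0 163 332 [(158, 97), (151, 93), (119, 71), (70, 38), (59, 29), (53, 28), (53, 28), (52, 27), (54, 30), (54, 31), (53, 29), (63, 30), (90, 42), (96, 45), (96, 45), (103, 50), (106, 51), (113, 52), (114, 54)]
0 165 332 [(162, 98), (160, 96), (153, 92), (117, 70), (94, 56), (92, 54), (103, 61), (100, 58), (81, 46), (68, 31), (83, 38), (88, 43), (101, 46), (97, 46), (95, 45), (94, 44), (95, 44), (97, 46), (96, 45)]
0 167 332 [(163, 99), (163, 100), (163, 100), (162, 98), (162, 99), (165, 102), (166, 102), (165, 101), (155, 94), (120, 67), (106, 54), (111, 51), (107, 48), (101, 48), (99, 47), (100, 47), (99, 46), (100, 48), (98, 45)]
1 158 388 [(83, 39), (82, 39), (88, 43), (89, 43), (91, 46), (102, 57), (119, 75), (105, 52), (110, 51), (107, 48), (104, 48), (78, 40), (70, 41), (93, 59), (93, 58), (95, 59), (102, 64), (114, 70), (114, 69)]
1 160 388 [(101, 48), (99, 47), (101, 48), (101, 48), (97, 46), (96, 46), (96, 45), (97, 47), (97, 46), (96, 47), (94, 47), (91, 51), (95, 60), (97, 61), (99, 63), (97, 59), (99, 62), (103, 6
[... 780 characters left out ...]
(53, 24), (57, 30), (57, 32), (60, 37), (80, 66), (110, 101), (113, 105)]
3 138 397 [(113, 106), (111, 104), (113, 105), (111, 103), (107, 99), (83, 75), (54, 37), (51, 27), (51, 28), (49, 22), (55, 31), (67, 41), (94, 58), (98, 61), (97, 61), (98, 62), (97, 60), (98, 62), (99, 62)]
3 142 397 [(112, 104), (113, 104), (112, 104), (99, 91), (56, 40), (49, 26), (52, 28), (54, 32), (51, 29), (61, 34), (83, 51), (92, 58), (94, 59), (92, 58), (93, 58), (94, 60), (93, 59), (93, 59), (93, 59)]
3 146 397 [(112, 104), (106, 98), (83, 73), (54, 37), (50, 27), (51, 29), (51, 26), (60, 35), (100, 60), (157, 96), (163, 99), (156, 96), (121, 75), (100, 63), (97, 62), (97, 61), (96, 60), (97, 61), (96, 59)]
```

Contact came at the expected height. The scene profile puts the frame and the easel within about 1–2 mm of each other in y. I'll release gently and lean it back.

Request:
drive_tool --motion '[[[0,0,-0.1,0],[0,0,0,0],[0,0,0,0],[0,0,0,0],[0,0,0,0]]]' --jaw 0.55

```text
time_s: 23.88
tool_pos: [0.529, 0.2947, 0.1371]
tcp_rot: [[-0.023, 1.0, -0.0], [1.0, 0.023, -0.0], [-0.0, -0.0, -1.0]]
force: [-1.1, -0.1, -0.0]
gripper_width: 0.227
gripper_force: 0.2
```

Request:
drive_tool --motion '[[[0,-0.3,0,0],[0,-0.3,0,0],[0,-0.4,0,0],[0,-0.4,0,0],[0,-0.4,0,0],[0,0,0,0]]]' --jaw 0.15

```text
time_s: 24.62
tool_pos: [0.5107, 0.2943, 0.1372]
tcp_rot: [[-0.023, 1.0, -0.0], [1.0, 0.023, -0.0], [-0.0, -0.0, -1.0]]
force: [-0.9, -0.5, -0.1]
gripper_width: 0.426
gripper_force: 0.5
```

Request:
drive_tool --motion '[[[0,-0.4,0,0],[0,-0.4,0,0],[0,-0.4,0,0],[0,-0.4,0,0],[0,-0.4,0,0],[0,0,0,0],[0,0,0,0]]]'

```text
time_s: 25.5
tool_pos: [0.4912, 0.2938, 0.1373]
tcp_rot: [[-0.023, 1.0, 0.0], [1.0, 0.023, 0.0], [0.0, 0.0, -1.0]]
force: [0.2, -0.7, -0.1]
gripper_width: 0.427
gripper_force: 0.0
```

Request:
drive_tool --motion '[[[0,0,-0.5,0],[0,0,-1.5,0],[0,0,-3,0],[0,0,-4,0],[0,0,-4,0],[-4,0,-2,0],[-5,0,0,0],[-5,0,0,0],[-5,0,0,0],[0,0,0,0]]]'

```text
time_s: 26.75
tool_pos: [0.4958, 0.1001, 0.2887]
tcp_rot: [[-0.017, 1.0, 0.002], [1.0, 0.017, 0.001], [0.001, 0.002, -1.0]]
force: [0.1, 0.7, 0.2]
gripper_width: 0.422
gripper_force: 0.0
```

```bash
python3 - <<'E'
from h import *
go(.5,.29,.25,1)
s=get_image('scene')['color'];t=get_image('top')['color'];w=get_image('wrist')['color']
o=np.zeros((600,800,3),np.uint8)
o[:300,:400]=cv2.resize(s[110:185,320:420],None,fx=4,fy=4,interpolation=cv2.INTER_CUBIC);o[:300,400:]=cv2.resize(t[195:285,55:175],None,fx=10/3,fy=10/3,interpolation=cv2.INTER_CUBIC);o[300:,:400]=cv2.resize(w,(400,300));o[300:,400:]=cv2.resize(s[90:310,80:420],(400,300))
cv2.imwrite('pics/m5.png',o[...,::-1])
E
```

```text
t 26.75 tcp [0.4958 0.1001 0.2887] yawY 1.0 shift cm [18.98  0.74  3.88] turn -0.0 F [0.1 0.7 0.2] gap 0.422 q7 -0.27
```

View pics/m5.png

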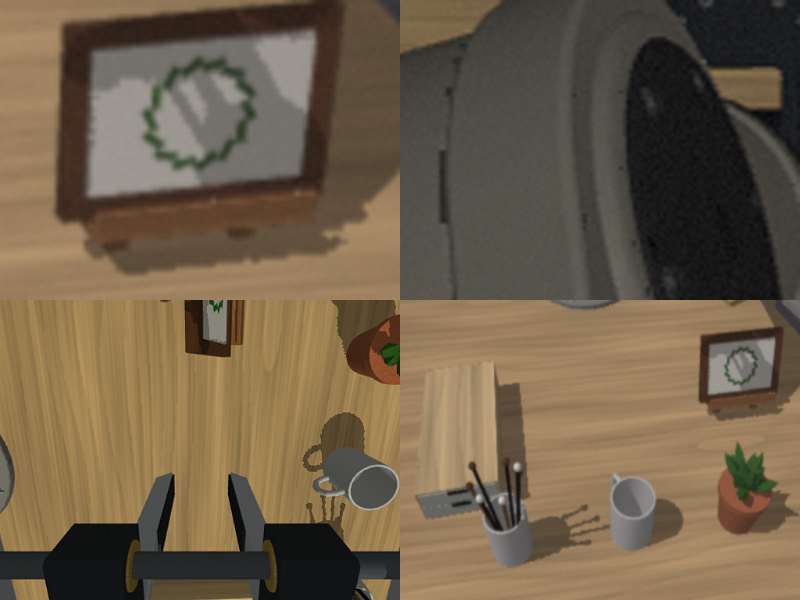

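The frame leans on the easel with its picture to the front, and the mug, jar and succulent are untouched. I'll clear the arm from the top view and check the seating numerically.

Request:
drive_tool --motion '[[[-5,0,0,0],[-5,0,0,0],[-5,0,0,0],[-5,0,0,0],[-5,0,0,0],[-3,0,0,0],[0,0,0,0]]]'

```text
time_s: 27.78
tool_pos: [0.5022, -0.177, 0.2873]
tcp_rot: [[-0.021, 1.0, -0.0], [1.0, 0.021, -0.001], [-0.001, -0.0, -1.0]]
force: [-0.3, -0.3, 0.2]
gripper_width: 0.43
gripper_force: 0.0
```

```bash
python3 - <<'E'
from h import *
import pickle
np.set_printoptions(precision=4,suppress=True)
t=get_image('top');s=get_image('scene');pickle.dump((t,s),open('img2.pkl','wb'))
c=.020; a=np.radians(20);yaw=np.radians(1.2)
def W(x,y,z):return np.array([.530,.2938,0])+np.array([x*np.cos(yaw)-y*np.sin(yaw),x*np.sin(yaw)+y*np.cos(yaw),z])
def L(al,n,y):return W(-.010-al*np.sin(a)+n*np.cos(a),y,.034+al*np.cos(a)+n*np.sin(a))
names=['topfrontL','topfrontR','botfrontL','botfrontR','topbackL','topbackR']
P=[L(.13,.016,-.09),L(.13,.016,.09),L(0,.016,-.09),L(0,.016,.09),L(.13,0,-.09),L(.13,0,.09),L(.012,.036,-.075),L(.012,.036,.075)]
for n,d in(('top',t),('scene',s)):
    print(n,proj(d,P).round(1).tolist())
    im=d['color'];hsv=cv2.cvtColor(im,cv2.COLOR_RGB2HSV)
    p=proj(d,P);u0,v0=(p.min(0)-14).astype(int);u1,v1=(p.max(0)+14).astype(int)
    m=(hsv[...,2]<(62 if n=='top' else 76)).astype(np.uint8)
    k=np.zeros_like(m);k[v0:v1,u0:u1]=m[v0:v1,u0:u1]
    for y in range(v0,v1,3):print(y,u0,''.join('#' if x else '.' for x in k[y,u0:u1]))
E
```

```text
top [[139.3, 250.7], [48.7, 251.3], [155.6, 228.6], [78.5, 229.1], [139.9, 258.2], [49.8, 258.8], [147.2, 222.2], [81.6, 222.6]]
208 34 .......................................................................................................................................
211 34 .......................................................................................................................................
214 34 .......................................................................................................................................
217 34 .......................................................................................................................................
220 34 .......................................................................................................................................
223 34 .......................................................................................................................................
226 34 .............................................................###...........##..#.#..#.........#.#..#.#....
[... 4768 characters left out ...]
..............................................
163 320 ...............#########............................................................................
166 320 ....................................................................................................
169 320 ....................................................................................................
172 320 ....................................................................................................
175 320 ....................................................................................................
178 320 ....................................................................................................
```

```bash
python3 - <<'E'
from h import *
import pickle
np.set_printoptions(precision=4,suppress=True)
t,s=pickle.load(open('img2.pkl','rb'))
C=[]
for n,d,box in(('top',t,(225,255,60,150)),('scene',s,(112,168,338,404))):
    im=d['color'];hsv=cv2.cvtColor(im,cv2.COLOR_RGB2HSV);v0,v1,u0,u1=box
    m=np.zeros(im.shape[:2],np.uint8)
    sub=hsv[v0:v1,u0:u1].astype(int);g=((sub[...,1]<60)&(sub[...,2]>60))|((sub[...,0]>35)&(sub[...,0]<85)&(sub[...,1]>60))
    m[v0:v1,u0:u1]=g
    m=cv2.morphologyEx(m,cv2.MORPH_CLOSE,np.ones((5,5)))
    nn,l,st,c=cv2.connectedComponentsWithStats(m);i=1+st[1:,4].argmax()
    h=cv2.convexHull(np.vstack(cv2.findContours((l==i).astype(np.uint8),0,2)[0]))
    q=cv2.approxPolyDP(h,4,True)[:,0].astype(float);print(n,st[i],q.tolist())
    C.append(q)
def order(q,inv=False):
    c=q.mean(0);return q[np.argsort(np.arctan2(q[:,1]-c[1],q[:,0]-c[0]))]
if all(len(q)==4 for q in C):
    a,b=order(C[0]),order(C[1]);b=b[[2,3,0,1]]  # views are rotated by 180 deg
    P=np.array([two(t,x,s,y)[0] for x,y in zip(a,b)]);print([round(two(t,x,s,y)[1],4) for x,y in zip(a,b)]);print(P,P.mean(0))
    for i in range(4):print(np.linalg.norm(P[i]-P[i-1]).round(4))
    U,S,V=np.linalg.svd(P-P.mean(0));nv=V[2]*np.sign(V[2][0]);print('normal',nv,'lean',np.degrees(np.arcsin(nv[2])))
print('expected front centre',.53-.025+.008*np.cos(np.radians(20)),.2938,.098+.008*np.sin(np.radians(20)))
E
```

```text
top [  63  232   83   18 1161] [[145.0, 232.0], [133.0, 249.0], [63.0, 249.0], [82.0, 233.0]]
scene [ 341  117   58   43 2059] [[398.0, 117.0], [394.0, 153.0], [341.0, 158.0], [343.0, 122.0]]
[np.float64(0.001), np.float64(0.0023), np.float64(0.0004), np.float64(0.001)]
[[0.5244 0.3683 0.0532]
 [0.5287 0.2225 0.0561]
 [0.4949 0.2203 0.1465]
 [0.493  0.3628 0.1471]] [0.5102 0.2935 0.1007]
0.0992
0.1459
0.0966
0.1425
normal [0.9421 0.0231 0.3345] lean 19.541917929035407
expected front centre 0.5125175409662873 0.2938 0.10073616114660536
```

Two-view triangulation gives a lean of 19.5° and a picture centre within about 2 mm of the seated pose. The frame is centred, and the arm is well clear.

```bash
python3 -c "
from plant import *
print(job_done())"
```

```text
the job is handed in; nothing more can be done
None
```

I tipped the framed print up against the drawer box and let it stand there on its long edge. I then set it on the easel ledge, picture to the front, centred to about 2 mm and leaning back about 19.5°; I didn't touch the mug, brush jar or succulent, and I handed the job in at about 28 s.

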